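# Dose and open the boot-cleaner jug

## Task

Get the boot-cleaner jug on the hall shelf ready: push its blue-ended pump lever all the way down and let it come all the way back up, three full strokes. Then press the orange safety cap down, twist it anticlockwise until it is free and lift it off, and finish still holding the cap, upright and still, about 6 cm straight above the jug's mouth, with the lever up. Leave the torch, coaster, lock key and shoe tree where they are.

Things in the scene. Friction and masses are not known exactly. Their poses are not given: they have to be found in the camera images.
- dispenser: boot-cleaner jug with lever pump, one unit screwed to the shelf: white round jug 110 mm across, blue band, on a grey base plate 150 x 200 x 12 mm. Origin on the shelf surface, on the jug's axis; z up; y points from the jug to the pump: steel pump column at y = 65 to 91 mm, 145 mm high; the lever runs on in +y. Carrying handle on the -y side, to y = -93 mm.
- mouth (a point): the jug's mouth, on its axis 152 mm above the shelf: top of the neck, hidden under the cap. The neck is 34 mm across with two catches to 46 mm across; the jug's flat shoulder is 18 mm below. Once the cap is off, a sprung plug stands 10 mm out of the mouth.
- pump_lever (a joint): pump lever angle: 0 = fully up (rest), 0.60 rad = fully down at its stop; grows as the lever is pushed down. A spring returns it to 0 by itself; pushing it takes about 8 N at the pad at the top and 13 N at the bottom. A full stroke goes down past 0.5 and back up below 0.08.
- lever_pad (a point): middle of the upper face of the blue pad (42 mm wide, 60 mm along the lever, 12 mm thick) at the lever's end, 130 mm from the pivot, a level axis along the jug's x at y = 78, z = 130 mm (jug frame). At rest the lever rises 0.3 rad outwards (pad at y = 200, z = 175 mm); fully down it dips 0.3 rad (y = 204, z = 98 mm): the pad drops 77 mm.
- cap: orange push-and-turn safety cap, loose, 50 to 85 g: skirt and top disc 60 mm across, together 22 mm high, and an upright grip bar on the disc. Origin at the centre of the skirt's underside; z up; x along the grip bar. Locked, its origin is at z = 142 mm in the jug frame and its axes match the jug's within 8 degrees.
- cap_grip (a point): centre of the cap's grip bar: 46 mm long (cap x), 16 mm thick (cap y), 28 mm tall, standing on the disc; this point is 36 mm above the cap's origin, 14 mm below the bar's top and 14 mm above the disc. Free all round for fingers to grip across cap y; fingertips may rest on the disc beside the bar to press.
- follower (a joint): the plug under the cap, sprung upwards: 0 = cap locked, grows (m) as the cap is pressed; -0.003 = cap free. It pushes up with 7 N at 0, plus 1 N per mm. To release, press the cap at least 4.5 mm (6 is good, it bottoms at 8) and, kept down, turn it anticlockwise seen from above by 50 to 130 degrees (70 is good). It cannot turn clockwise.
- torch: red plastic torch lying on the shelf, 140 mm long, 36 mm thick; origin under its middle, x along it. Leave alone.
- coaster: round blue ceramic coaster, 96 mm across, 8 mm thick, origin at the centre of its underside. Leave alone.
- lock_key: small aluminium bicycle lock key lying on the coaster, 63 mm long, 4 mm thick, origin under its middle. Leave alone.
- shoe_tree: black hard plastic shoe tree lying on the shelf, 218 mm long, 62 mm wide, 34 mm high, origin under its middle, x along it. Leave alone.
Not all that is in view belongs to the job. Of the things like the cap, leave any that is green or pink; of the rest the larger one is meant.

How it is judged:
By the outcome, as a careful person would: the job done as asked, in the order asked, and still so for the second after the job is handed in, while the arm keeps its last pose, push and grip.
It also fails if it takes over 58 s, if anything falls off the work surface, if the arm or the gripper's body presses on something with over 40 N, if the wrist force passes 120 N, or if a joint passes its speed limit or range.

## Robot

A 6-joint arm with a two-finger parallel gripper is mounted at the origin on the work surface. World frame = base frame: x ahead of the robot, y to its left, z up, the work surface at z = 0. Lengths are in m, angles in rad, forces in N, time in s.
With the tool pointing down it reaches from about 0.35 to 0.725 m from the base axis. Payload 6 kg.
Tool frame: the origin (TCP) lies between the finger pads; the fingertips stand arm.tcp_to_tips ahead of it and the grasp point (between the pads) is the TCP (arm.tcp_to_tips is the distance from the TCP to the fingertips, in m); z points along the fingers, y is the line along which they close (so a half turn about z gives the same grasp; the last joint's range is limited). The gripper opens to 85 mm and grips with 20 to 120 N. Pads are 22 mm wide; open, the fingers measure 114 mm over their backs; the gripper's body (76 mm by 85 mm) begins 54 mm behind the grasp point. The pads swing forward as they close: fully open they stand 13 mm farther back than shut.
Start: joints at [1.617, 0.04, 0.085, 0, -1.615, -0.334], TCP at [0.17, 0.575, 0.25] pointing down, gripper open.
Joint ranges: [-2.56, 2.56], [-1.29, 2.01], [-1.08, 1.49], [-3.29, 1.98], [-2.81, -0.18], [-2.99, 2.99]. Speed limits (rad/s): [2.57, 2.57, 3.01, 3.14, 3.14, 3.14].

## Interface

Orientations are given as a 3x3 rotation matrix whose columns are the frame's x, y, z axes.
In Python, from rig import arm gives the robot as it stands. The module is installed in compiled form; this text tells all that it offers.
- The arm moves only by the shell command python3 -m pendant 'ROWS' [FORCE]. ROWS is a JSON object of lists of equal length, an entry for each row: "rot": the turn, a rotation vector about the tool's x, y, z each as a share of 45 degrees, from -1 to 1, a list of three; "linear": the shift along the tool's x, y, z each as a share of 0.05 m, from -1 to 1, a list of three; "jaw": the opening in per cent of the stroke, from 0 (shut) to 100 (fully open). In form: {"rot": [[wx, wy, wz], ...], "linear": [[tx, ty, tz], ...], "jaw": [jaw, ...]}. A call has 1 to 5 rows; each row shifts and turns the commanded pose from where the row before left it, along the tool's axes as they then stand; what a row does not reach is not made up. A row lasts 1/12 s, in which the tool goes at most 41.7 mm and 7.16 degrees, less where a joint would pass 70% of its speed; a pose out of reach is approached as far as the arm can. A call with a number of a shift or a turn outside -1 to 1 is refused whole. A call with a gripper value outside its range is refused whole. The fingers move at their own pace and stop on an object; FORCE is the grip in N (left out, the last holds). Time passes only in rows, so rows that do not move let the fingers close. It gives the time, the measured TCP pose, the force, the opening and the grip force at its end, in the units of the state.
- arm.get_state(): the state, without advancing time (a new reading comes with each control period).
- arm.get_image(name): name is "scene" or "top" or "wrist"; returns (picture, depth): 480x640x3 uint8, blue, green, red; 480x640 float32, m along the optical axis (not along the pixel's ray), 0 where there is no reading.
- arm.get_calibration(name): a dict with "K" (3x3 intrinsics, pixels), "view" (4x4, takes a point from world to camera coordinates). Camera axes: x right, y down, z forward; pixel columns grow to the right and rows downward; lengths in m; the calibration is good to about 2 mm. A picture is of the moment at which its call begins: read the wrist's pose just before it. get_calibration takes no time and is no camera call; for the wrist camera it gives the pose at the moment of the call.
- arm.hand_in(): hands the job in; it is judged then, once.
The state is a dict: "time_s": time; "q": joint angles; "qd": joint speeds; "effort": joint torques, N m; "tcp_pos": TCP position; "eef_rot": TCP orientation; "force": force on the tool from outside, world axes, zero at the start; "wrist_torque": the same for the moment, N m; "grip_width": finger opening in m; "grasp_force": force on a finger pad.
Only numpy, scipy, OpenCV 4.12 (cv2) and the standard library are available. Lean on these libraries where they do the work, as an engineer would, in place of code of your own. Each camera call takes 0.05 s, during which the arm holds its last target. There are 200 camera calls.

## Working session

There is one attempt and no reset: what is moved stays moved. The work goes in short steps, Python scripts to look and compute and a shell command to move; the robot and the scene stay as the last step left them, time stands still between calls to the robot, and variables do not carry over. Pictures are saved under pics/ and viewed, at most 10 in all, crops included, and the job is handed in when it is done.

```bash
mkdir -p pics; python3 - <<'E'
from rig import arm
import cv2,numpy as np
s=arm.get_state();print({k:np.round(v,3).tolist() for k,v in s.items()},arm.tcp_to_tips)
a=[]
for n in("scene","top"):
    c=arm.get_calibration(n);im,d=arm.get_image(n);np.savez(n+'.npz',im=im,d=d,K=c["K"],view=c["view"]);a.append(im)
cv2.imwrite('pics/a.png',a[0]);cv2.imwrite('pics/b.png',a[1])
E
```

```text
{'time_s': 0.0, 'q': [1.617, 0.041, 0.084, -0.0, -1.616, -0.334], 'qd': [0.001, 0.001, -0.0, -0.0, -0.001, 0.0], 'effort': [0.0, -36.82, 34.741, 6.932, -0.005, 0.0], 'tcp_pos': [0.17, 0.575, 0.249], 'eef_rot': [[0.959, -0.284, -0.0], [-0.284, -0.959, -0.002], [0.0, 0.002, -1.0]], 'force': [1.313, -0.581, -0.132], 'wrist_torque': [0.012, -0.033, -0.01], 'grasp_force': 0.0, 'grip_width': 0.085} 0.019
```

View pics/a.png

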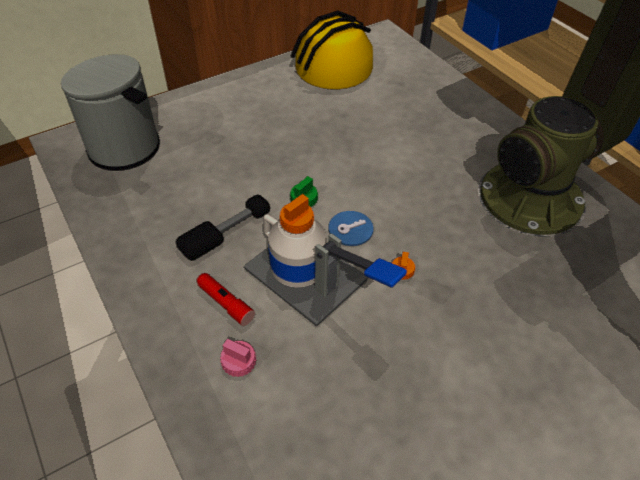

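View pics/b.png

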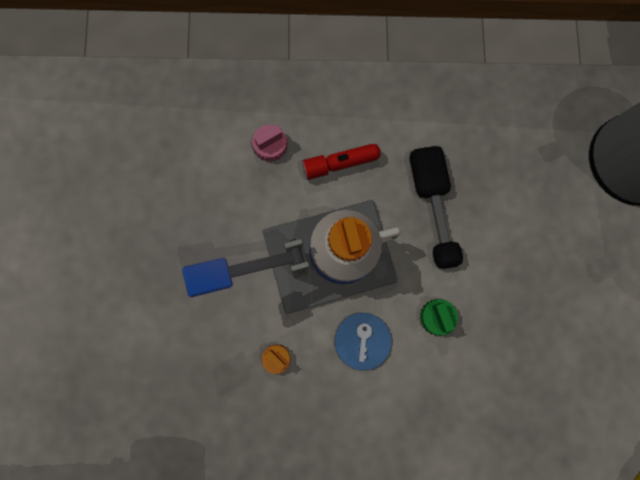

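Top view: the cap candidates are the orange one on the jug (350,238), a small orange one (276,359), green (440,317) and pink (269,142). I choose the one on the jug: it is the larger orange one and sits on the mouth. The blue pad is at (208,277).

```bash
cat > h.py <<'E'
import numpy as np,cv2
def pts(im,d,K,view,mask):
    v,u=np.nonzero(mask&(d>0));z=d[v,u]
    c=np.c_[(u-K[0,2])/K[0,0]*z,(v-K[1,2])/K[1,1]*z,z]
    return (c-view[:3,3])@view[:3,:3], u,v
def blob(im,lo,hi,near):
    m=cv2.inRange(cv2.cvtColor(im,cv2.COLOR_BGR2HSV),lo,hi)
    n,l,s,c=cv2.connectedComponentsWithStats(m)
    k=[i for i in range(1,n) if s[i,4]>60]
    i=min(k,key=lambda i:np.hypot(*(c[i]-near)));return l==i
def rect(p): 
    (c,s,a)=cv2.minAreaRect((p[:,:2]*1000).astype(np.float32));return np.round(c,1),np.round(s,1),round(a,1)
E
python3 - <<'E'
from h import *
for n,nc,nb in(("top",(350,238),(208,277)),("scene",(297,215),(385,272))):
    f=np.load(n+'.npz');im,d,K,V=f['im'],f['d'],f['K'],f['view']
    print(n,'cam',-V[:3,:3].T@V[:3,3])
    m=blob(im,(5,150,90),(20,255,255),nc);P,u,v=pts(im,d,K,V,m)
    print('cap n',len(P),'z pct',np.percentile(P[:,2],[1,50,99]))
    t=P[P[:,2]>.182];print(' bar',rect(t),t.mean(0)); t=P[(P[:,2]>.155)&(P[:,2]<.172)];print(' disc',rect(t),cv2.minEnclosingCircle((t[:,:2]*1000).astype(np.float32)))
    m=blob(im,(100,120,60),(130,255,255),nb);P,u,v=pts(im,d,K,V,m);print('pad',P.mean(0),rect(P),np.percentile(P[:,2],[2,50,98]))
    if n=='top': cv2.imwrite('pics/c.png',cv2.resize(im[170:390,170:470],None,fx=2.6,fy=2.6))
E
```

```text
top cam [ 0.44094395 -0.0273942   0.80775993]
cap n 1351 z pct [0.16034542 0.16657346 0.19565977]
 bar (array([547. , -94.4]), array([45.6, 16.1]), 14.0) [ 0.54684268 -0.09411576  0.19387774]
 disc (array([546.6, -94.3]), array([58.5, 59.3]), 22.1) ((547.2882690429688, -94.26598358154297), 30.689695358276367)
pad [0.49247531 0.09928694 0.17714753] (array([492.9,  99.2]), array([40.7, 56.3]), 15.2) [0.1678606  0.17721889 0.18552777]
scene cam [0.89887128 0.53410561 0.92782523]
cap n 974 z pct [0.14160221 0.16488429 0.194056  ]
 bar (array([550.9, -94.6]), array([47.9, 18.7]), 12.1) [ 0.5524045  -0.0920297   0.19025565]
 disc (array([553.7, -88. ]), array([51.2, 59.7]), 59.3) ((552.5928955078125, -92.32657623291016), 31.260690689086914)
pad [0.49857256 0.10248395 0.17547922] (array([496.6,  99.7]), array([43.5, 58.1]), 16.1) [0.16511822 0.17599509 0.18377333]
```

View pics/c.png

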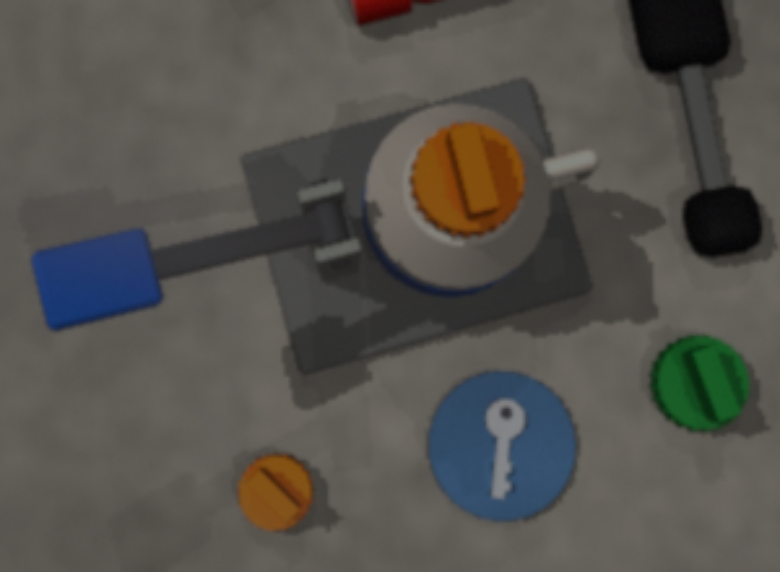

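The crop confirms the choice: the orange cap sits on the jug's neck (~(467,178) in the crop), with its bar nearly parallel to the jug's x. Jug axis ≈ (0.548, -0.094), yaw ≈ 15°, pad ≈ (0.494, 0.0995). Next I translate towards the pad and shut the jaw.

```bash
cat > go.py <<'E'
# usage: go.py x y z yawdeg -> remaining move in tool units (shares)
import sys,numpy as np
from rig import arm
from scipy.spatial.transform import Rotation as R
s=arm.get_state();x,y,z,a=map(float,sys.argv[1:5]);E=np.array(s['eef_rot']);a=np.radians(a)
T=np.array([[np.cos(a),np.sin(a),0],[np.sin(a),-np.cos(a),0],[0,0,-1]])
r=R.from_matrix(E.T@T).as_rotvec(degrees=True)
print('t',s['time_s'],'pos',np.round(s['tcp_pos'],4),'lin share',np.round(E.T@(np.array([x,y,z])-s['tcp_pos'])/.05,3),'rot deg',r.round(2),'share',(r/45).round(3),'F',np.round(s['force'],1),'w',s['grip_width'],'g',s['grasp_force'],'q',np.round(s['q'],2),arm.tcp_to_tips)
E
for i in 1 2 3; do python3 -m pendant '{"rot":[[0,0,0],[0,0,0],[0,0,0],[0,0,0],[0,0,0]],"linear":[[0.557,0.455,0],[0.557,0.455,0],[0.557,0.455,0],[0.557,0.455,0],[0.557,0.455,0]],"jaw":[0,0,0,0,0]}'; done
python3 go.py .494 .0995 .25 -166
```

```text
time_s: 0.52
tcp_pos: [0.272, 0.4251, 0.2498]
eef_rot: [[0.959, -0.283, -0.0], [-0.283, -0.959, -0.001], [-0.0, 0.001, -1.0]]
force: [1.5, 0.6, -0.3]
grip_width: 0.0255
grasp_force: 0.0
time_s: 0.93
tcp_pos: [0.3732, 0.2765, 0.2501]
eef_rot: [[0.959, -0.283, -0.0], [-0.283, -0.959, 0.0], [-0.0, 0.0, -1.0]]
force: [0.3, 0.2, 0.7]
grip_width: 0.0003
grasp_force: 0.0
time_s: 1.35
tcp_pos: [0.4745, 0.1278, 0.2502]
eef_rot: [[0.959, -0.284, -0.0], [-0.284, -0.959, 0.0], [-0.0, -0.0, -1.0]]
force: [1.4, 0.6, -0.3]
grip_width: 0.0004
grasp_force: 0.0
t 1.35 pos [0.4745 0.1278 0.2502] lin share [0.535 0.433 0.003] rot deg [1.0000e-02 1.0000e-02 1.4952e+02] share [0.    0.    3.323] F [ 1.4  0.6 -0.3] w 0.00038995300186684426 g 0.0 q [ 0.67 -0.25 -0.19 -0.   -1.64  0.61] 0.019
```

```bash
python3 -m pendant '{"rot":[[0,0,0],[0,0,0.151],[0,0,0.151]],"linear":[[0.535,0.433,0],[0,0,0],[0,0,0]],"jaw":[0,0,0]}' >/dev/null
for i in 1 2 3 4; do python3 -m pendant '{"rot":[[0,0,0.151],[0,0,0.151],[0,0,0.151],[0,0,0.151],[0,0,0.151]],"linear":[[0,0,0],[0,0,0],[0,0,0],[0,0,0],[0,0,0]],"jaw":[0,0,0,0,0]}' >/dev/null; done
python3 go.py .494 .0995 .25 -166
```

```text
t 3.2667 pos [0.4933 0.1011 0.2499] lin share [-0.006 -0.035 -0.002] rot deg [-0.   -0.04 -0.32] share [-0.    -0.001 -0.007] F [-0.5  0.6 -1. ] w -7.585498711041687e-06 g 0.0 q [ 0.6  -0.22 -0.16 -0.   -1.63 -1.93] 0.019
```

```bash
python3 -m pendant '{"rot":[[0,0,0],[0,0,0],[0,0,0],[0,0,0],[0,0,0]],"linear":[[0,0,0.4],[0,0,0.4],[0,0,0.3],[0,0,0.3],[0,0,0.3]],"jaw":[0,0,0,0,0]}'
python3 -m pendant '{"rot":[[0,0,0],[0,0,0],[0,0,0]],"linear":[[0,0,0.3],[0,0,0.3],[0,0,0.2]],"jaw":[0,0,0]}'; python3 go.py .494 .0995 .12 -166
```

```text
time_s: 3.68
tcp_pos: [0.4942, 0.1019, 0.1665]
eef_rot: [[-0.97, -0.243, 0.003], [-0.243, 0.97, 0.002], [-0.004, 0.001, -1.0]]
force: [-2.0, 3.7, 11.6]
grip_width: -0.0001
grasp_force: 4.7
time_s: 3.93
tcp_pos: [0.4947, 0.101, 0.1271]
eef_rot: [[-0.97, -0.243, 0.004], [-0.243, 0.97, -0.0], [-0.004, -0.001, -1.0]]
force: [-0.5, -4.1, 13.1]
grip_width: 0.0002
grasp_force: 6.0
t 3.9333 pos [0.4947 0.101  0.1271] lin share [ 0.022 -0.025  0.141] rot deg [-0.09  0.23  0.06] share [-0.002  0.005  0.001] F [-0.5 -4.1 13.1] w 0.0001864806400234288 g 5.987730282358825 q [ 0.6  -0.2  -0.37  0.   -1.4  -1.93] 0.019
```

Contact is good; continuing gently to the stop.

```bash
for i in 1 2 3; do python3 -m pendant '{"rot":[[0,0,0],[0,0,0]],"linear":[[0,0,0.05],[0,0,0]],"jaw":[0,0]}' | egrep 'pos|force'; done; python3 go.py .494 .0995 .12 -166
```

```text
tcp_pos: [0.4949, 0.1005, 0.1252]
force: [-1.2, -1.6, 13.0]
grasp_force: 5.9
tcp_pos: [0.4949, 0.1003, 0.1234]
force: [-2.4, -3.8, 13.3]
grasp_force: 5.9
tcp_pos: [0.4951, 0.0999, 0.1211]
force: [-0.7, -5.2, 13.8]
grasp_force: 6.0
t 4.4333 pos [0.4951 0.0999 0.1211] lin share [ 0.023 -0.002  0.022] rot deg [-0.19  0.25  0.01] share [-0.004  0.005  0.   ] F [-0.7 -5.2 13.8] w 0.00020542839263264218 g 5.954832227434963 q [ 0.6  -0.2  -0.38  0.   -1.39 -1.93] 0.019
```

```bash
for i in 1 2 3 4; do python3 -m pendant '{"rot":[[0,0,0],[0,0,0]],"linear":[[0,0,0.03],[0,0,0]],"jaw":[0,0]}' | egrep 'tcp_pos|^force'; done
```

```text
tcp_pos: [0.4952, 0.1, 0.1199]
force: [-0.4, -4.5, 13.8]
tcp_pos: [0.4953, 0.1, 0.1196]
force: [-4.3, -5.4, 17.9]
tcp_pos: [0.4954, 0.0999, 0.1194]
force: [-7.9, -4.5, 24.6]
tcp_pos: [0.4955, 0.0998, 0.1191]
force: [-10.8, -5.0, 30.3]
```

```bash

up(){ :; }
python3 -m pendant '{"rot":[[0,0,0],[0,0,0],[0,0,0],[0,0,0],[0,0,0]],"linear":[[0,0,-0.4],[0,0,-0.4],[0,0,-0.4],[0,0,-0.4],[0,0,-0.4]],"jaw":[0,0,0,0,0]}'| egrep 'time|tcp_pos|^force'
python3 -m pendant '{"rot":[[0,0,0],[0,0,0],[0,0,0],[0,0,0]],"linear":[[0,0,-0.2],[0,0,0],[0,0,0],[0,0,0]],"jaw":[0,0,0,0]}'| egrep 'time|tcp_pos|^force'
python3 - <<'E'
from h import *
from rig import arm
c=arm.get_calibration("scene");im,d=arm.get_image("scene");K,V=np.array(c['K']),np.array(c['view'])
m=blob(im,(100,120,60),(130,255,255),(385,272));P,u,v=pts(im,d,K,V,m);print('pad',P.mean(0),len(P),np.percentile(P[:,2],[2,50,98]))
cv2.imwrite('pics/d.png',im)
E
python3 go.py .494 .0995 .12 -166
```

```text
time_s: 5.52
tcp_pos: [0.4936, 0.1007, 0.2135]
force: [0.5, 0.4, -1.1]
time_s: 5.85
tcp_pos: [0.4929, 0.1012, 0.2198]
force: [0.6, 0.6, -0.0]
pad [0.49952309 0.10342077 0.17581985] 686 [0.16487934 0.17633152 0.18432712]
t 5.9 pos [0.4929 0.1011 0.2198] lin share [-0.02  -0.036  1.996] rot deg [-0.02 -0.17  0.03] share [-0.001 -0.004  0.001] F [-0.2 -1.  -0.9] w -0.0003339913128016821 g 0.0 q [ 0.6  -0.22 -0.21 -0.   -1.58 -1.93] 0.019
```

View pics/d.png

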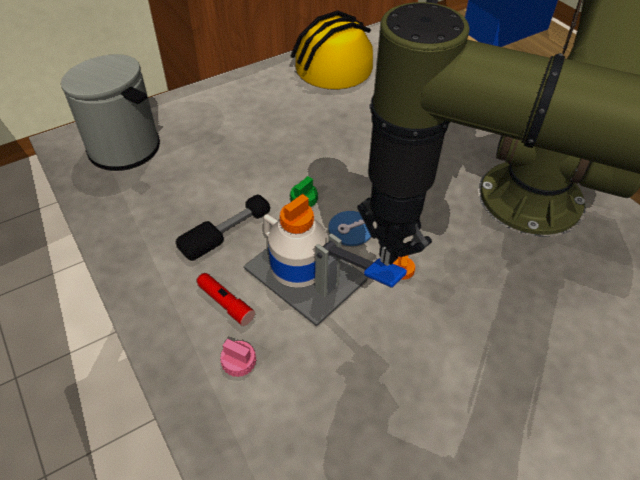

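The lever is back up, with the pad at (385,272) and z 0.176, the same as at the start. Strokes 2 and 3.

```bash

for i in 1 2; do
python3 -m pendant '{"rot":[[0,0,0],[0,0,0],[0,0,0],[0,0,0],[0,0,0]],"linear":[[0,0,0.4],[0,0,0.4],[0,0,0.4],[0,0,0.4],[0,0,0.4]],"jaw":[0,0,0,0,0]}'| egrep 'time|tcp_pos|^force'
python3 -m pendant '{"rot":[[0,0,0],[0,0,0],[0,0,0],[0,0,0]],"linear":[[0,0,0.08],[0,0,0.04],[0,0,0.02],[0,0,0]],"jaw":[0,0,0,0]}'| egrep 'time|tcp_pos|^force'
python3 -m pendant '{"rot":[[0,0,0],[0,0,0],[0,0,0],[0,0,0],[0,0,0]],"linear":[[0,0,-0.4],[0,0,-0.4],[0,0,-0.4],[0,0,-0.4],[0,0,-0.4]],"jaw":[0,0,0,0,0]}'| egrep 'time|tcp_pos|^force'
python3 -m pendant '{"rot":[[0,0,0],[0,0,0],[0,0,0],[0,0,0],[0,0,0]],"linear":[[0,0,-0.14],[0,0,0],[0,0,0],[0,0,0],[0,0,0]],"jaw":[0,0,0,0,0]}'| egrep 'time|tcp_pos|^force'
done; python3 go.py .5475 -.0943 .26 -166
```

```text
time_s: 6.32
tcp_pos: [0.4947, 0.1008, 0.1231]
force: [0.9, -4.4, 16.3]
time_s: 6.65
tcp_pos: [0.4945, 0.1006, 0.1191]
force: [-9.4, -1.6, 22.4]
time_s: 7.07
tcp_pos: [0.4933, 0.1007, 0.2153]
force: [0.8, 0.5, -0.5]
time_s: 7.48
tcp_pos: [0.4929, 0.101, 0.2199]
force: [0.1, -0.3, 0.3]
time_s: 7.9
tcp_pos: [0.4948, 0.1009, 0.1235]
force: [0.7, -5.2, 14.9]
time_s: 8.23
tcp_pos: [0.4947, 0.1006, 0.1191]
force: [-7.9, -0.7, 21.4]
time_s: 8.65
tcp_pos: [0.4934, 0.1007, 0.2156]
force: [-0.0, 1.0, 0.5]
time_s: 9.07
tcp_pos: [0.493, 0.1011, 0.2199]
force: [-0.2, 0.1, 0.1]
t 9.0667 pos [0.493  0.1011 0.2199] lin share [-0.109 -4.055 -0.799] rot deg [-0.03 -0.16  0.03] share [-0.001 -0.004  0.001] F [-0.2  0.1  0.1] w 5.789382246575598e-05 g 0.0 q [ 0.6  -0.22 -0.21 -0.   -1.58 -1.93] 0.019
```

Three full strokes are done. Now I rise, open the jaw, move above the cap and look with the wrist camera.

```bash

python3 -m pendant '{"rot":[[0,0,0],[0,0,0],[0,0,0],[0,0,0],[0,0,0]],"linear":[[0,0,-0.5],[0,-0.2,-0.5],[-0.02,-0.5,-0.4],[-0.02,-0.5,0],[-0.02,-0.5,0]],"jaw":[100,100,100,100,100]}'| egrep 'time|tcp_pos|^force'
python3 -m pendant '{"rot":[[0,0,0],[0,0,0],[0,0,0],[0,0,0],[0,0,0]],"linear":[[-0.02,-0.6,0],[-0.02,-0.6,0],[0,-0.6,0],[0,-0.5,0],[0,0,0]],"jaw":[100,100,100,100,100]}'| egrep 'time|tcp_pos|^force'
python3 - <<'E'
from h import *
from rig import arm
for n,nc in(("wrist",None),("top",(350,238))):
    c=arm.get_calibration(n);im,d=arm.get_image(n);K,V=np.array(c['K']),np.array(c['view'])
    if n=="wrist": cv2.imwrite('pics/e.png',im)
    m=cv2.inRange(cv2.cvtColor(im,cv2.COLOR_BGR2HSV),(5,150,60),(22,255,255))>0
    P,u,v=pts(im,d,K,V,m);k=np.hypot(P[:,0]-.548,P[:,1]+.094)<.05;P=P[k];print(n,len(P))
    if len(P)<50: continue
    print(np.percentile(P[:,2],[1,50,99]));t=P[P[:,2]>.182];print(' bar',len(t),rect(t) if len(t)>9 else'');t=P[(P[:,2]>.155)&(P[:,2]<.172)];print(' disc',len(t),cv2.minEnclosingCircle((t[:,:2]*1000).astype(np.float32)))
E
python3 go.py .5475 -.0943 .26 -166
```

```text
time_s: 9.48
tcp_pos: [0.5174, 0.0188, 0.2925]
force: [0.8, 0.7, -0.7]
time_s: 9.9
tcp_pos: [0.5469, -0.0951, 0.29]
force: [0.5, 0.9, -0.4]
wrist 4895
[0.15430899 0.16355244 0.19237709]
 bar 1568 (array([ 549.9, -109.4]), array([45.9, 43.9]), 14.3)
 disc 3214 ((545.6792602539062, -94.8700180053711), 30.959684371948242)
top 1061
[0.15939857 0.16683961 0.40880609]
 bar 368 (array([532.2, -84.8]), array([41.2, 50. ]), 55.8)
 disc 665 ((545.8577270507812, -94.77861785888672), 30.501243591308594)
t 10.0 pos [ 0.5467 -0.0924  0.2904] lin share [-0.009 -0.041  0.608] rot deg [ 0.02 -0.13 -0.09] share [ 0.    -0.003 -0.002] F [-0.6  0.2  0.3] w 0.08545624572330326 g 0.0 q [ 0.19 -0.07  0.05 -0.   -1.69 -1.52] 0.019
```

View pics/e.png

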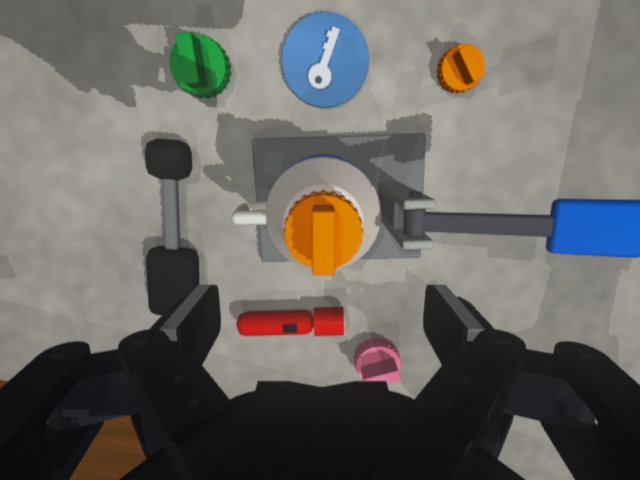

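The bar (323,240) lines up with the tool's x and lies midway between the fingers. The jug's cap is centred at about (0.546, -0.0945). I descend and grip.

```bash

python3 -m pendant '{"rot":[[0,0,0],[0,0,0],[0,0,0],[0,0,0],[0,0,0]],"linear":[[0,-0.04,0.4],[0,0,0.4],[0,0,0.4],[0,0,0.3],[0,0,0.3]],"jaw":[60,60,60,60,60]}'| egrep 'time|tcp_pos|^force'
python3 -m pendant '{"rot":[[0,0,0],[0,0,0],[0,0,0]],"linear":[[0,0,0.2],[0,0,0.09],[0,0,0]],"jaw":[60,60,60]}'| egrep 'time|tcp_pos|^force'
python3 go.py .5465 -.0945 .186 -166
python3 -m pendant '{"rot":[[0,0,0],[0,0,0],[0,0,0],[0,0,0],[0,0,0]],"linear":[[0,0,0],[0,0,0],[0,0,0],[0,0,0],[0,0,0]],"jaw":[0,0,0,0,0]}' 80
python3 go.py .5465 -.0945 .186 -166
```

```text
time_s: 10.42
tcp_pos: [0.5468, -0.0925, 0.2003]
force: [0.4, 0.4, -0.1]
time_s: 10.67
tcp_pos: [0.5468, -0.093, 0.1863]
force: [0.3, 0.6, 0.3]
t 10.6667 pos [ 0.5468 -0.093   0.1863] lin share [ 0.014 -0.027  0.005] rot deg [ 0.01 -0.1   0.07] share [ 0.    -0.002  0.002] F [0.3 0.6 0.3] w 0.05127576991377195 g 0.0 q [ 0.19 -0.08 -0.15 -0.   -1.5  -1.52] 0.019
time_s: 11.08
tcp_pos: [0.5477, -0.0937, 0.1887]
eef_rot: [[-0.97, -0.242, 0.002], [-0.242, 0.97, -0.0], [-0.002, -0.001, -1.0]]
force: [-1.7, 1.3, 5.5]
grip_width: 0.0144
grasp_force: 80.7
t 11.0833 pos [ 0.5477 -0.0937  0.1887] lin share [ 0.028 -0.009  0.055] rot deg [-0.04  0.12  0.02] share [-0.001  0.003  0.   ] F [-1.7  1.3  5.5] w 0.014438389594602887 g 80.67608714103699 q [ 0.19 -0.08 -0.14  0.   -1.5  -1.52] 0.019
```

Gripped. Pressing 6 mm.

```bash

for i in 1 2 3 4; do python3 -m pendant '{"rot":[[0,0,0],[0,0,0]],"linear":[[0,0,0.04],[0,0,0]],"jaw":[0,0]}'| egrep 'tcp_pos|orce'; done
```

```text
tcp_pos: [0.5478, -0.0937, 0.187]
force: [-2.9, 1.8, 7.5]
grasp_force: 81.0
tcp_pos: [0.5477, -0.0937, 0.1854]
force: [-2.4, 0.7, 10.0]
grasp_force: 81.3
tcp_pos: [0.5478, -0.0937, 0.1838]
force: [-3.6, 1.9, 11.3]
grasp_force: 81.6
tcp_pos: [0.5478, -0.0937, 0.1822]
force: [-5.2, 2.8, 12.9]
grasp_force: 81.9
```

```bash

for i in 1 2; do python3 -m pendant '{"rot":[[0,0,-0.142],[0,0,-0.142],[0,0,-0.142],[0,0,-0.142],[0,0,-0.142]],"linear":[[0,0,0],[0,0,0],[0,0,0],[0,0,0],[0,0,0]],"jaw":[0,0,0,0,0]}'| egrep 'tcp_pos|orce'; done
python3 -m pendant '{"rot":[[0,0,-0.142],[0,0,0],[0,0,0]],"linear":[[0,0,0],[0,0,0],[0,0,0]],"jaw":[0,0,0]}'
python3 go.py .5465 -.0945 .186 -96
```

```text
tcp_pos: [0.5489, -0.094, 0.1831]
force: [-0.2, 0.7, 12.5]
grasp_force: 81.8
tcp_pos: [0.5489, -0.094, 0.1831]
force: [-1.2, 1.2, 11.3]
grasp_force: 81.9
time_s: 12.83
tcp_pos: [0.5489, -0.094, 0.1832]
eef_rot: [[-0.098, -0.995, 0.007], [-0.995, 0.098, -0.001], [0.001, -0.007, -1.0]]
force: [-0.1, -0.1, 12.2]
grip_width: 0.0147
grasp_force: 81.8
t 12.8333 pos [ 0.5489 -0.094   0.1832] lin share [ 0.014  0.046 -0.057] rot deg [-0.38 -0.03  0.36] share [-0.008 -0.001  0.008] F [-0.1 -0.1 12.2] w 0.01467745920937739 g 81.82003140449524 q [ 0.19 -0.08 -0.15  0.   -1.49 -0.29] 0.019
```

```bash

for i in 1 2 3; do python3 -m pendant '{"rot":[[0,0,0],[0,0,0]],"linear":[[0,0,-0.08],[0,0,0]],"jaw":[0,0]}'| egrep 'tcp_pos|orce'; done
```

```text
tcp_pos: [0.5488, -0.094, 0.187]
force: [0.5, -0.2, 8.1]
grasp_force: 81.3
tcp_pos: [0.5488, -0.094, 0.1902]
force: [3.2, -0.8, 4.1]
grasp_force: 80.8
tcp_pos: [0.5474, -0.0936, 0.192]
force: [0.9, -0.7, -0.3]
grasp_force: 80.0
```

The cap came free at 0.192 (force ≈ 0). Lifting.

```bash

python3 -m pendant '{"rot":[[0,0,0],[0,0,0],[0,0,0],[0,0,0],[0,0,0]],"linear":[[0,0,-0.2],[0,0,-0.3],[0,0,-0.33],[0,0,-0.3],[0,0,-0.2]],"jaw":[0,0,0,0,0]}'| egrep 'tcp_pos|orce'
python3 -m pendant '{"rot":[[0,0,0],[0,0,0],[0,0,0]],"linear":[[0,0,0],[0,0,0],[0,0,0]],"jaw":[0,0,0]}'
python3 - <<'E'
from h import *
from rig import arm
for n in("scene","wrist","top"):
    c=arm.get_calibration(n);im,d=arm.get_image(n);K,V=np.array(c['K']),np.array(c['view'])
    if n=="scene": cv2.imwrite('pics/f.png',cv2.resize(im[150:350,170:470],None,fx=2.6,fy=2.6))
    if n=="wrist": cv2.imwrite('pics/g.png',im)
    m=cv2.inRange(cv2.cvtColor(im,cv2.COLOR_BGR2HSV),(5,150,60),(22,255,255))>0
    P,u,v=pts(im,d,K,V,m);P=P[(np.hypot(P[:,0]-.548,P[:,1]+.094)<.05)&(P[:,2]>.19)&(P[:,2]<.28)];print(n,len(P))
    if len(P)<50: continue
    print(np.percentile(P[:,2],[1,10,50,90,99]));t=P[(P[:,2]>.205)&(P[:,2]<.24)];print(' disc',len(t),cv2.minEnclosingCircle((t[:,:2]*1000).astype(np.float32)) if len(t) else'')
    m=blob(im,(100,120,60),(130,255,255),(385,272))
    if n=="scene": P,u,v=pts(im,d,K,V,m);print('pad',P.mean(0))
E
python3 go.py .5485 -.094 .2585 -96
```

```text
tcp_pos: [0.5473, -0.0937, 0.2594]
force: [0.4, 0.3, 0.3]
grasp_force: 80.0
time_s: 14.0
tcp_pos: [0.5469, -0.0934, 0.2564]
eef_rot: [[-0.099, -0.995, -0.002], [-0.995, 0.099, 0.0], [-0.0, 0.002, -1.0]]
force: [1.1, 0.6, -0.5]
grip_width: 0.0143
grasp_force: 80.0
scene 890
[0.21079909 0.21701594 0.23153146 0.25924836 0.26192897]
 disc 665 ((550.9617309570312, -92.62393951416016), 31.09117317199707)
pad [0.49862548 0.10232068 0.17541039]
wrist 10085
[0.21621969 0.22937965 0.23185692 0.25911406 0.26075038]
 disc 5325 ((546.0078125, -95.40910339355469), 31.304447174072266)
top 355
[0.22506303 0.23123476 0.23372673 0.24997317 0.26217155]
 disc 293 ((538.5504760742188, -75.38510131835938), 22.543392181396484)
t 14.15 pos [ 0.547  -0.0936  0.2566] lin share [ 0.006 -0.031 -0.037] rot deg [ 0.11 -0.02  0.31] share [ 0.002 -0.     0.007] F [ 0.3  0.5 -0.6] w 0.014367243632159424 g 80.04945874214172 q [ 0.19 -0.08 -0.02 -0.   -1.63 -0.29] 0.019
```

View pics/f.png

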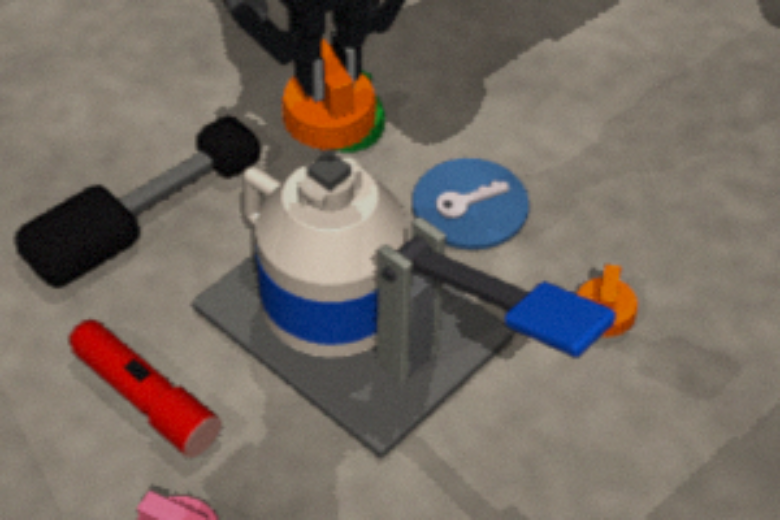

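View pics/g.png

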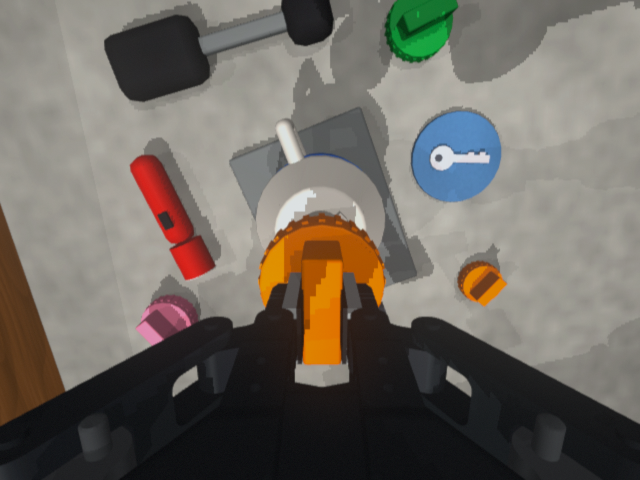

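The cap is off and held upright (scene crop (330,110)). The plug stands out of the mouth at (328,170), the lever is up, and the other things are in place. The cap's origin is at about z 0.210, 5.8 cm above the mouth and within 1 mm sideways.

```bash
python3 -m pendant '{"rot":[[0,0,0],[0,0,0],[0,0,0]],"linear":[[0,0,-0.02],[0,0,0],[0,0,0]],"jaw":[0,0,0]}' | egrep 'tcp_pos|orce'; python3 -c "
from rig import arm
print(arm.hand_in())"
```

```text
tcp_pos: [0.5472, -0.0936, 0.2587]
force: [0.1, -0.4, -1.1]
grasp_force: 80.0
the job is handed in; nothing more can be done
None
```

The job is done and handed in: the lever got three full strokes, and the orange cap was pressed, twisted free and lifted off. At hand-in the arm was holding it upright about 6 cm above the mouth with the lever up and nothing else moved.

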